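# Draw the pan cover out from under the shelf and cover the food pan

## Robot

A 6-joint arm with a two-finger parallel gripper is mounted at the origin on the work surface. World frame = base frame: x ahead of the robot, y to its left, z up, the work surface at z = 0. Lengths are in m, angles in degrees, forces in N, time in s.
With the tool pointing down it reaches from about 0.325 to 0.9 m from the base axis. Payload 3.5 kg.
Tool frame: the origin (TCP) lies at the very end of the fingers, on their centre line; the grasp point (between the pads) lies 19 mm behind it; z points along the fingers, y is the direction in which the jaws open and shut (so a half turn about z gives the same grasp; the last joint's range is limited). The gripper opens to 85 mm and grips with 20 to 120 N. Pads are 22 mm wide; open, the fingers measure 114 mm over their backs; the gripper's body (76 mm by 85 mm) begins 54 mm behind the grasp point. The pads swing forward as they close: fully open they stand 13 mm farther back than shut.
Start: joints at [66.096, 15.837, -1.513, 72.651, 0, 84.076], TCP at [0.193, 0.594, 0.231] pointing down, gripper open.
Joint ranges: [-178.77, 178.77], [-48.84, 107.48], [-61.69, 71.31], [-111.58, 123.2], [-90, 87.43], [-180, 180]. Speed limits (degrees/s): [147.25, 147.25, 180, 180, 180, 180].

## Interface

Orientations are given as [roll, pitch, yaw] about the fixed x, y, z axes, in that order (R = Rz(yaw) Ry(pitch) Rx(roll)).
In Python, from station import manip, effector, solve_ik, optics, ticket, status gives the robot as it stands. Calls block until the motion is done:
- manip.reach(position, orientation): joint-space move of the TCP to a pose.
- manip.line_to(position, orientation=None, feed=0.15, contact_N=None): straight line of the TCP; orientation=None keeps the orientation; feed is the mean speed in m/s. With contact_N (N) it stops when the force on the tool has changed by that much, and returns True; else False.
- manip.move_joints(angles): joint-space move.
- effector.command_gripper(opening, f_grip=None): finger opening in m; f_grip is the grip in N (None keeps the last); returns when the fingers have stopped.
- manip.hold(seconds).
- solve_ik(position, orientation): joint angles nearest the present ones, or None.
- optics.snapshot(name): name is "side" or "top" or "wrist"; returns a dict with "color" (384x512x3 uint8, red, green, blue), "fx", "fy", "cx", "cy" (pixels), "rvec" (rotation vector, rad) and "tvec" (3), from world to camera coordinates, as OpenCV has them. Camera axes: x right, y down, z forward; pixel columns grow to the right and rows downward; lengths in m; the calibration is good to about 2 mm. A picture is of the moment at which its call begins. There is no depth.
A pose or a line that the arm cannot do raises manip.Unreachable and nothing moves.
- ticket.sign_off(): hands the job in, once; it reports no verdict.
Readings, each from a call of its own:
- status.current_time_s(): time.
- status.current_joints(): joint angles.
- status.current_dq(): joint speeds.
- status.current_joint_torque(): joint torques, N m.
- status.current_position(): TCP position.
- status.current_tool_rot(): TCP orientation.
- status.current_ft_force(): force on the tool from outside, world axes, zero at the start.
- status.current_ft_torque(): the same for the moment, N m.
- status.current_finger_gap(): finger opening in m.
Only numpy, scipy, OpenCV 4.12 (cv2) and the standard library are available. Lean on these libraries where they do the work, as an engineer would, in place of code of your own. Each camera call takes 0.05 s, during which the arm holds its last target. There are 200 camera calls.

## Task

Cover the open pan of sausage links with the flat dark enamelled cover that fits it. The cover lies on the lower deck of the stand, pushed back under the shelf with only its front strip showing: press on that strip with the fingertips and draw it out flat along the deck until its handle is clear of the shelf, then take it by the handle, bring it right out from under the shelf and set it down gently on the pan so that it sits fully home, and let go. Press no harder than you must, for the enamel chips, and leave the pan, the smaller cover, the shaker and the bottle where they are.

Things in the scene. Friction and masses are not known exactly. Their poses are not given: they have to be found in the camera images.
- lid: The cover to use: flat dark-enamelled steel sheet 176 (x) x 162 (y) x 3 mm over a locating step 150 x 136 x 9 mm; steel bar handle on top; about 0.4 kg. Origin: centre of the step's underside; the flat top is 12 mm and the rim's underside 9 mm above it. z up, x along the handle, front edge at x = -88 mm. Lies on the stand's lower deck, only its front 42 to 58 mm out from under the upper shelf.
- lid_strip (a point): Point on the cover's bare flat top, 20 mm behind the middle of its front edge (cover x = -68, z = 12 mm). The cover slides on the deck (friction about 0.3; about 0.7 under fingertips): it follows fingertips pressing here with 11 to 18 N; a lighter touch slips. All is rigid (1 mm too high or low fails; about 13 N per mm), so touch down at 5 mm/s or slower: over 30 N on the stand chips the enamel.
- lid_handle (a point): Centre of the cover's handle: a steel bar 56 (along the cover's x) x 14 (y) x 14 mm (z) on two thin posts, 37 mm above the cover's origin; 18 mm of free height between bar and sheet. Grip across its 14 mm width. At the start it is out of reach under the upper shelf; clear once its centre is 10 mm or more in front of the shelf's front edge.
- small_lid: A like cover for a narrower pan, 176 x 108 mm, with the same handle, beside the other on the deck; either may be on the left. It does not fit. Leave it. Origin and axes as for the larger cover.
- stand: Low fixed two-tier steel stand on screw feet. Origin: on its lower deck (22 to 34 mm above the table, both covers lie on it), under the middle of the upper shelf; -x points to the robot. Deck: x -270 to 140, y -230 to 230 mm. Upper shelf: x -140 (front edge) to 140, its hem 62 to 80 mm above the deck, a leg in each corner, open in front; goods on it from x = 30 mm, up to 136 mm over the deck.
- pan: Open stainless food pan holding sausage links, loose on the table, about 1.4 kg: 176 (x) x 162 (y) over its flat rim, 65 mm high, mouth 154 x 140 mm (the cover's step enters with 2 mm play all round, cover x along pan x, either way round). Origin: centre of its underside; z up.
- pan_rim (a point): Centre of the pan's mouth, level with the top of its rim, 65 mm above the pan's origin, axes as the pan. With the cover fully home the rim of the cover lies on the pan's rim and the cover's origin is 9 mm below this point. Lower the cover at about 5 mm/s, yielding to contact: over 40 N on the pan chips the enamel.
- shaker: Aluminium shaker, 66 mm across, 93 mm high, upright on the table. Origin: centre of its underside. Leave it.
- bottle: Clear bottle with a white cap, 56 mm across, 140 mm high, upright on the table. Origin: centre of its underside. Leave it.
Mind the look-alikes: they are no part of the job. Leave any turquoise look-alike of the lid alone. What is shaped like the pan but green is not meant.

How it is judged:
By the outcome, as a careful person would: the job done as asked, in the order asked, and still so for the second after the job is handed in, with the robot touching nothing.
It also fails if it takes over 70 s, if anything falls off the work surface, if the arm or the gripper's body presses on something with over 40 N, if the wrist force passes 120 N, or if a joint passes its speed limit or range.

## Working session

There is one attempt and no reset: what is moved stays moved. The work goes in short steps, each a Python script; the robot and the scene stay as the last script left them, time stands still between calls to the robot, and variables do not carry over. Pictures are saved under pics/ and viewed, about 8 in all and at most 12, crops included, and the job is handed in when it is done.

```bash
mkdir -p pics; python3 - <<'E'
from station import optics,status
import cv2,numpy as np
for n in("top","side"):
    s=optics.snapshot(n); cv2.imwrite(f"pics/{n}0.png",s["color"][:,:,::-1]); np.save(f"pics/{n}0.npy",s,allow_pickle=True)
    print(n,s["fx"],s["cx"],s["cy"],s["rvec"],s["tvec"])
print(status.current_time_s(),status.current_tool_rot())
E
```

```text
top 394.46218039702666 256.5666336391505 194.40685051866703 [ 2.1200999  -2.17633778  0.12820893] [-0.07023867  0.52618766  1.03065325]
side 397.5815868674713 254.8988747049675 196.82989041141917 [ 2.35429959 -0.85973665  0.28967972] [-0.45645666  0.23910454  1.22307163]
0.1 [-1.79883485e+02 -1.31774049e-02  1.62023044e+02]
```

View pics/top0.png

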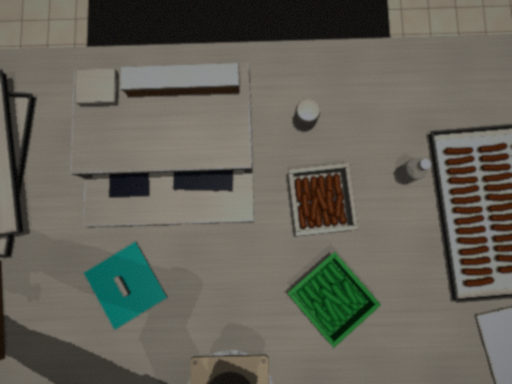

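View pics/side0.png

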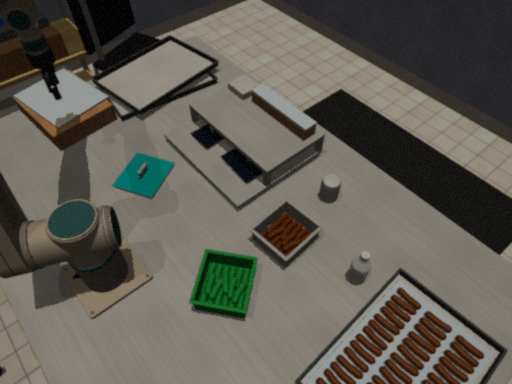

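```bash
cat > h.py <<'E'
import cv2,numpy as np
def proj(s,P):
    K=np.array([[s["fx"],0,s["cx"]],[0,s["fy"],s["cy"]],[0,0,1.]])
    return cv2.projectPoints(np.atleast_2d(np.array(P,float)),np.array(s["rvec"],float),np.array(s["tvec"],float),K,None)[0][:,0]
def back(s,uv,z):
    uv=np.atleast_2d(np.array(uv,float)); R=cv2.Rodrigues(np.array(s["rvec"],float))[0]; C=-R.T@np.array(s["tvec"],float)
    d=np.c_[(uv[:,0]-s["cx"])/s["fx"],(uv[:,1]-s["cy"])/s["fy"],np.ones(len(uv))]@R
    return C+d*((z-C[2])/d[:,2])[:,None]
def rect(c,yaw,lx,ly,z):
    a=np.radians(yaw);R=np.array([[np.cos(a),-np.sin(a)],[np.sin(a),np.cos(a)]])
    p=np.array([[1,1],[1,-1],[-1,-1],[-1,1]])*[lx/2,ly/2]@R.T+c
    return np.c_[p,np.full(4,z)]
def snap(n,name):
    from station import optics
    s=optics.snapshot(n); cv2.imwrite(f"pics/{name}.png",s["color"][:,:,::-1]); np.save(f"pics/{name}.npy",s,allow_pickle=True); return s
def load(name): return np.load(f"pics/{name}.npy",allow_pickle=True).item()
E
python3 - <<'E'
from h import *
s=load("top0"); im=s["color"]
dark=(im.max(2)<60).astype(np.uint8); dark[:160]=0;dark[205:]=0;dark[:,:95]=0;dark[:,250:]=0
n,l,st,c=cv2.connectedComponentsWithStats(dark)
for i in range(1,n):
    if st[i][4]>100:
        pts=np.argwhere(l==i)[:,::-1].astype(np.float32); r=cv2.minAreaRect(pts); print(st[i],r)
        print(back(s,cv2.boxPoints(r),0.046).round(4))
for nm,uv,z in [("standfront",[(86,227),(254,222)],.034),("shelffront",[(71,175),(252,171)],.114),("pan",[(289,168),(347,164),(357,229),(295,236)],.065),("shaker",[(307,107)],.093),("bottle",[(425,164)],.14),("turq",[(135,243),(167,294),(117,328),(85,276)],.01)]:
    print(nm,back(s,uv,z).round(4).tolist())
a=cv2.resize(im[150:240,70:262],None,fx=4,fy=4,interpolation=cv2.INTER_CUBIC);b=cv2.resize(im[150:240,280:365],None,fx=4,fy=4,interpolation=cv2.INTER_CUBIC)
b=cv2.copyMakeBorder(b,0,0,0,a.shape[1]-b.shape[1],cv2.BORDER_CONSTANT)
o=np.vstack([a,b])[:600]
cv2.imwrite("pics/crop0.png",cv2.convertScaleAbs(o[:,:,::-1],alpha=1.8))
print(o.shape)
E
```

```text
[ 172  169   63   22 1149] ((203.3135223388672, 180.40621948242188), (20.95503044128418, 62.032222747802734), 88.09085083007812)
[[ 0.5925  0.1424  0.046 ]
 [ 0.5935 -0.025   0.046 ]
 [ 0.5365 -0.0259  0.046 ]
 [ 0.5354  0.1403  0.046 ]]
[108 172  42  25 943] ((128.83908081054688, 184.17205810546875), (23.653532028198242, 41.11050033569336), 88.09085083007812)
[[0.5916 0.3158 0.046 ]
 [0.5923 0.2045 0.046 ]
 [0.5279 0.2017 0.046 ]
 [0.5272 0.3122 0.046 ]]
standfront [[0.4483, 0.3761, 0.034], [0.4499, -0.0752, 0.034]]
shelffront [[0.5757, 0.3826, 0.114], [0.5733, -0.0748, 0.114]]
pan [[0.588, -0.1717, 0.065], [0.5945, -0.3248, 0.065], [0.423, -0.3412, 0.065], [0.4092, -0.1807, 0.065]]
shaker [[0.7437, -0.2225, 0.093]]
bottle [[0.5739, -0.4975, 0.14]]
turq [[0.4027, 0.2511, 0.01], [0.2648, 0.163, 0.01], [0.1798, 0.2957, 0.01], [0.3175, 0.3854, 0.01]]
(600, 768, 3)
```

View pics/crop0.png

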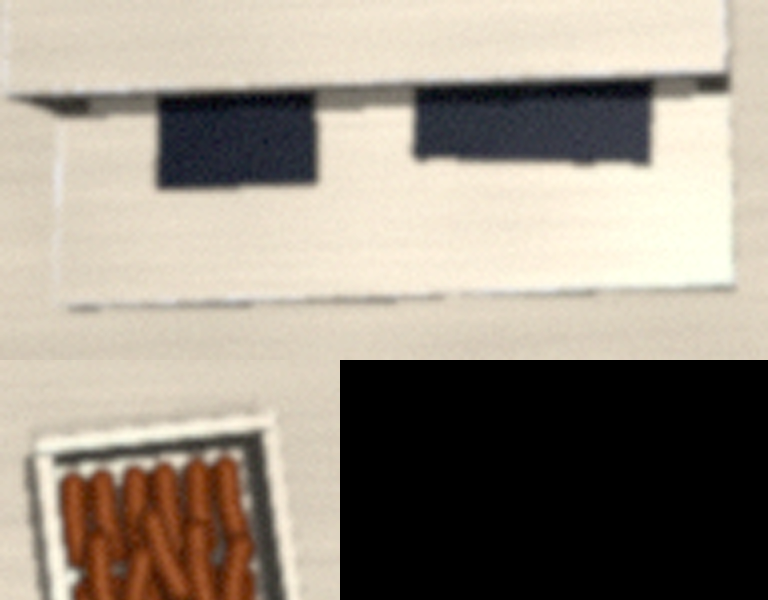

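The wide strip at pixel (203,181) is 166 mm across, so it is the lid. The narrow strip at (128,184) is 111 mm across, so it is the small lid. The turquoise plate at (125,285) and the green pan at (333,298) are decoys. The real pan is the steel one with sausages at (322,200). Next I'll take close wrist views of the pan and the strip.

```bash
python3 - <<'E'
from h import *
from station import manip,effector,solve_ik,status
for yaw in(0,180): print(yaw,solve_ik([.5,-.25,.33],[180,0,yaw]),solve_ik([.556,.058,.1],[180,0,yaw]))
yaw=180 if abs(solve_ik([.5,-.25,.33],[180,0,180])[5])<abs(solve_ik([.5,-.25,.33],[180,0,0])[5]) else 0
manip.reach([.5,-.255,.33],[180,0,yaw]); s=snap("wrist","w_pan"); print(status.current_position(),status.current_time_s())
o=s["color"].copy()
cv2.polylines(o,[np.int32(proj(s,rect([.5037,-.2546],4,.176,.162,.065)).round())],True,(255,0,0),1)
cv2.imwrite("pics/w_pan_o.png",o[:,:,::-1])
effector.command_gripper(0.0,30)
manip.reach([.50,.058,.25],[180,0,yaw]); s=snap("wrist","w_lid"); print(status.current_position(),status.current_time_s(),status.current_ft_force())
o=s["color"].copy()
cv2.polylines(o,[np.int32(proj(s,rect([.624,.058],0,.176,.162,.046)).round())],True,(255,0,0),1)
cv2.imwrite("pics/w_lid_o.png",o[:,:,::-1])
E
```

```text
0 [-33.19065841   7.08691149  -0.48699821  82.4260903    0.
 146.80934159] [ -0.67024899  15.1273716  -19.3444083   55.5282201    0.
 179.32975101]
180 [-33.19065841   7.08691149  -0.48699821  82.4260903    0.
 -33.19065841] [ -0.67024899  15.1273716  -19.3444083   55.5282201    0.
  -0.67024899]
[ 0.50026072 -0.25442882  0.32990671] 3.325
[0.50083448 0.05701574 0.25055122] 5.3667 [-0.48689782  0.06702142 -0.50485277]
```

View pics/w_pan_o.png

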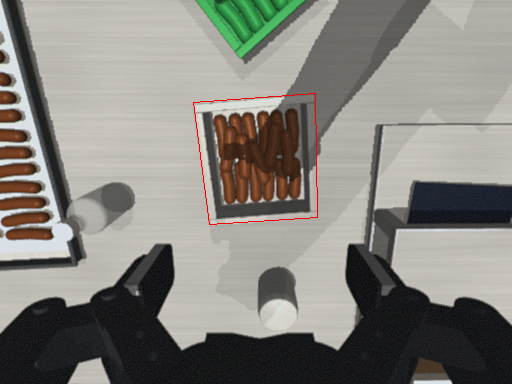

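View pics/w_lid_o.png

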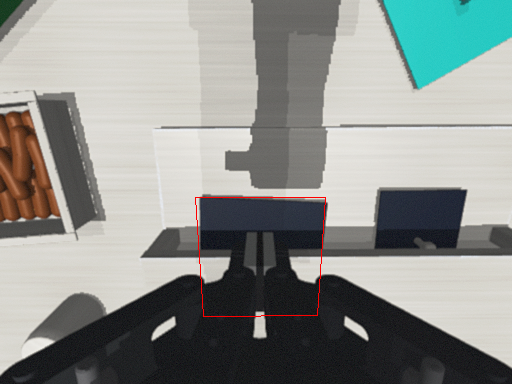

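The wrist overlays agree with the top-camera estimates. The lid's front edge sits near row 197, columns 200–325, and the pan rim spans about (205,105)–(317,218). I'll refine both with a band fit.

```bash
cat > fit.py <<'E'
from h import *
from scipy.optimize import minimize
def samp(g,s,c,yaw,lx,ly,z,sides=(0,1,2,3),n=60):
    r=rect(c,yaw,lx,ly,z); t=np.linspace(.06,.94,n)[:,None]
    P=np.vstack([r[i]*(1-t)+r[(i+1)%4]*t for i in sides]); uv=proj(s,P).astype(np.float32)
    return cv2.remap(g,uv[:,0][None],uv[:,1][None],cv2.INTER_LINEAR)[0]
def fit_pan(s,p0,z=.065):
    g=cv2.cvtColor(s["color"],cv2.COLOR_RGB2GRAY).astype(np.float32)
    f=lambda p:-(sum(samp(g,s,p[:2],p[2]*100,.165+d,.151+d,z).mean() for d in(-.007,-.0035,0,.0035,.007))/5-.5*sum(samp(g,s,p[:2],p[2]*100,.154-d,.140-d,z).mean() for d in(.003,.006))/2-.5*sum(samp(g,s,p[:2],p[2]*100,.176+d,.162+d,z).mean() for d in(.003,.006))/2)
    r=min((minimize(f,np.array(p0)/[1,1,100]+d,method="Nelder-Mead",options=dict(initial_simplex=np.array(p0)/[1,1,100]+d+np.array([[0,0,0],[.004,0,0],[0,.004,0],[0,0,.02]]),xatol=1e-5)) for d in ([0,0,0],[.003,-.003,.01],[-.003,.003,-.01])),key=lambda r:r.fun)
    return r.x*[1,1,100],r.fun
E
python3 - <<'E'
from fit import *
for n in("w_pan","top0"):
    s=load(n); p,f=fit_pan(s,[.5037,-.2546,4]); print(n,p.round(4),f)
    if n=="w_pan":
        o=cv2.resize(s["color"][80:240,180:340],None,fx=3.7,fy=3.7,interpolation=cv2.INTER_CUBIC)
        for lx,ly in((.176,.162),(.154,.140)):
            cv2.polylines(o,[np.int32(((proj(s,rect(p[:2],p[2],lx,ly,.065))-[180,80]+.5)*3.7-.5).round())],True,(255,0,0),1)
        cv2.imwrite("pics/pfit.png",o[:,:,::-1])
s=load("w_lid"); im=s["color"]; b=(im[:,:,2].astype(int)-im[:,:,0]>8)&(im.max(2)<80)
b[:190]=0;b[235:]=0;b[:,:180]=0;b[:,345:]=0
row=[(np.where(b[r])[0].min(),np.where(b[r])[0].max()) for r in(203,210,218,225)]; print(row)
for r,(a,c) in zip((203,210,218,225),row): print(back(s,[(a-.5,r),(c+.5,r)],.046).round(4).tolist())
cols=np.arange(206,322,6); top=[np.where(b[:,c])[0].min()-.5 for c in cols]; P=back(s,np.c_[cols,top],.046); print(np.polyfit(P[:,1]-.06,P[:,0],1),P[:,0].std())
E
```

```text
w_pan [ 0.5051 -0.255   4.7851] -51.59082794189453
top0 [ 0.5046 -0.256   4.771 ] -38.46559524536133
[(np.int64(201), np.int64(325)), (np.int64(201), np.int64(325)), (np.int64(201), np.int64(324)), (np.int64(201), np.int64(323))]
[[0.544, -0.0161, 0.046], [0.5442, 0.1404, 0.046]]
[[0.5533, -0.0166, 0.046], [0.5535, 0.141, 0.046]]
[[0.5641, -0.0172, 0.046], [0.5643, 0.1404, 0.046]]
[[0.5737, -0.0178, 0.046], [0.5739, 0.1397, 0.046]]
[0.04566112 0.53986866] 0.002011156939320549
```

View pics/pfit.png

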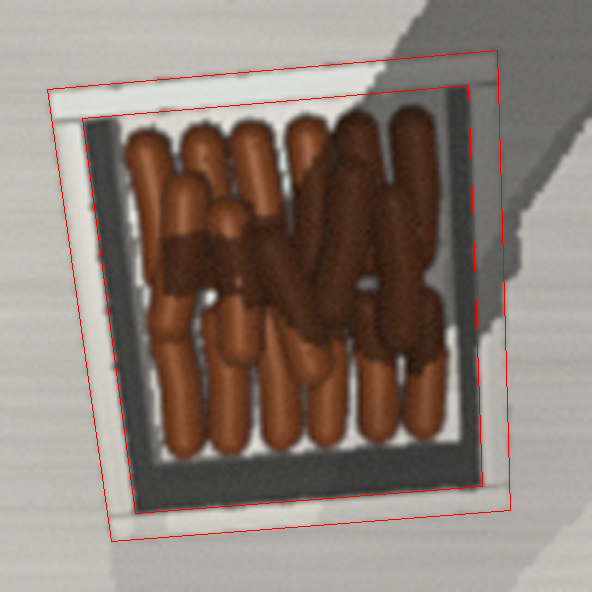

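```bash
cat > ctl.py <<'E'
from station import manip,effector,status
import numpy as np
def F(n=3):
    v=[]
    for _ in range(n): v.append(status.current_ft_force()); manip.hold(.02)
    return np.mean(v,0)
E
python3 - <<'E'
from ctl import *
R=[180,0,177.3]
manip.reach([.556,.061,.085],R); manip.line_to([.556,.061,.056],feed=.05); manip.hold(.2)
F0=F(); print("base",F0.round(2),status.current_position().round(4))
hit=manip.line_to([.556,.061,.040],feed=.004,contact_N=8); f=F()-F0
p=status.current_position(); print(hit,f.round(2),p.round(5))
z=p[2]
for i in range(6):
    e=13-f[2]
    if abs(e)<1.5 or not hit: break
    z-=np.clip(e/13*.6,-.3,.3)*1e-3
    manip.line_to([.556,.061,z],feed=.004); f=F()-F0; print(round(z,5),f.round(2),status.current_position().round(5))
print(status.current_time_s()); np.save("base.npy",F0); np.save("z.npy",z)
E
```

```text
base [-0.18  0.02  0.44] [0.5563 0.061  0.0563]
True [ 0.15 -0.54  4.07] [0.55602 0.06101 0.04383]
0.04353 [-0.84  0.04  5.37] [0.55602 0.06098 0.04382]
0.04323 [-2.1  -0.21  7.23] [0.55604 0.061   0.04381]
0.04296 [-2.16 -0.14  8.83] [0.55604 0.06101 0.0438 ]
0.04277 [-2.61  0.12  9.87] [0.55607 0.06102 0.04383]
0.04262 [-2.18 -0.4  10.81] [0.55604 0.06102 0.0438 ]
0.04252 [-3.28  0.66 11.13] [0.55605 0.06099 0.04379]
11.9083
```

```bash
python3 - <<'E'
from ctl import *
from h import snap
F0=np.load("base.npy"); z=float(np.load("z.npy")); x=.556
z-=.0004; manip.line_to([x,.061,z],feed=.004); f=F()-F0; print(z,f.round(2))
for i in range(12):
    if f[2]>22 or f[2]<6: print("abort"); break
    z-=np.clip((14-f[2])/7*.6,-.5,.3)*1e-3
    x-=.007; manip.line_to([x,.061,z],feed=.02); f=F(2)-F0
    print(round(x,4),round(z,5),f.round(1),status.current_position().round(4),flush=True)
print(status.current_time_s()); np.save("z.npy",z)
snap("top","top1")
E
```

```text
0.04212261064206739 [-3.92 -0.26 14.15]
0.549 0.04214 [2.7 0.6 6.4] [0.5525 0.061  0.0438]
0.542 0.04184 [ 3.5 -0.4  6.6] [0.5461 0.0609 0.0438]
0.535 0.04154 [3.4 0.2 7.2] [0.5396 0.0609 0.0438]
0.528 0.04124 [3.8 0.2 8.2] [0.5332 0.0609 0.0438]
0.521 0.04094 [4.4 0.3 9.9] [0.5267 0.0609 0.0438]
0.514 0.04064 [ 4.7 -0.1 10.2] [0.5203 0.0609 0.0438]
0.507 0.04034 [ 4.7 -0.3 10.6] [0.5138 0.0609 0.0438]
0.5 0.04004 [ 5.4  0.2 11.9] [0.5074 0.0609 0.0438]
0.493 0.03986 [ 5.8  0.2 12.4] [0.5008 0.0609 0.0438]
0.486 0.03973 [ 5.7 -0.1 12.5] [0.4941 0.0609 0.0438]
0.479 0.0396 [ 5.8 -0.7 13.4] [0.4874 0.0609 0.0438]
0.472 0.03955 [ 5.8 -0.  13. ] [0.4805 0.0609 0.0438]
18.6083
```

View pics/top1.png

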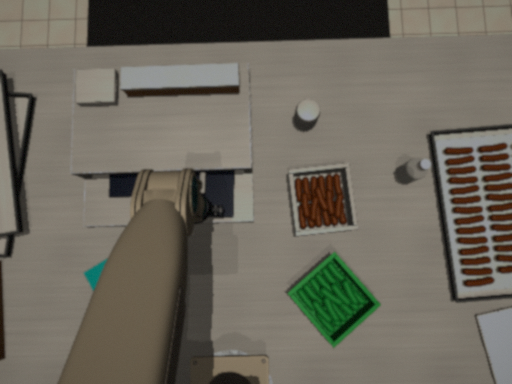

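The lid followed at 6–13 N. I'll lift off, open the gripper and look at the handle.

```bash
python3 - <<'E'
from ctl import *
from h import *
manip.line_to([.4805,.061,.056],feed=.02); manip.line_to([.50,.061,.14],feed=.15)
manip.reach([.545,.061,.27],[180,0,180]); effector.command_gripper(.05,40); manip.hold(.2)
s=snap("wrist","w_h"); print(status.current_position(),status.current_time_s())
x,y,a=.5515,.058,-2.7
o=cv2.resize(s["color"],None,fx=1.5,fy=1.5,interpolation=cv2.INTER_CUBIC)
for lx,ly,z in((.176,.162,.046),(.056,.014,.078)):
    cv2.polylines(o,[np.int32(((proj(s,rect([x,y],a,lx,ly,z))+.5)*1.5).round())],True,(255,0,0),1)
cv2.imwrite("pics/w_h_o.png",cv2.convertScaleAbs(o[:,:,::-1],alpha=1.3))
E
```

```text
[0.54503881 0.06099685 0.27008218] 21.85
```

View pics/w_h_o.png

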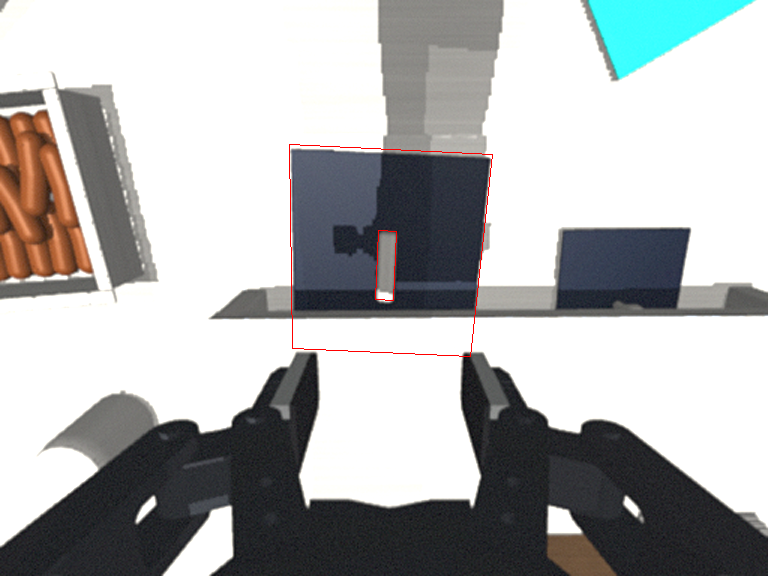

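```bash
python3 - <<'E'
from ctl import *
from h import *
R=[180,0,177.3]; x,y=.5525,.0575
manip.reach([x,y,.13],R); manip.line_to([x,y,.0535],feed=.05,contact_N=6); print("at",status.current_position().round(4))
effector.command_gripper(0.0,60); print("gap",status.current_finger_gap(),(F()).round(2))
manip.line_to([x,y,.0595],feed=.02); f=F(); print("lift",f.round(2),status.current_position().round(4))
manip.line_to([.43,y,.0595],feed=.08); manip.line_to([.43,y,.20],feed=.12)
manip.hold(.2); print(F().round(2),status.current_ft_torque().round(3),status.current_position().round(4),status.current_finger_gap(),status.current_time_s())
snap("wrist","w_g"); snap("top","top2"); 
s=load("w_g"); p=status.current_position(); np.save("p_g.npy",p)
o=cv2.resize(s["color"],None,fx=1.5,fy=1.5,interpolation=cv2.INTER_CUBIC)
for lx,ly,z in((.176,.162,p[2]-.0075),(.056,.014,p[2]+.0245)):
    cv2.polylines(o,[np.int32(((proj(s,rect(p[:2],-2.7,lx,ly,z))+.5)*1.5).round())],True,(255,0,0),1)
cv2.imwrite("pics/w_g_o.png",cv2.convertScaleAbs(o[:,:,::-1],alpha=1.5))
E
```

```text
at [0.5529 0.0575 0.0539]
gap 0.012720858181826626 [-0.33  0.43  2.99]
lift [ 0.2  -0.06 -4.24] [0.5521 0.0575 0.0591]
[-0.29 -0.04 -4.64] [-0.024  0.006 -0.059] [0.4296 0.0575 0.1994] 0.012696570534418916 28.3667
```

View pics/w_g_o.png

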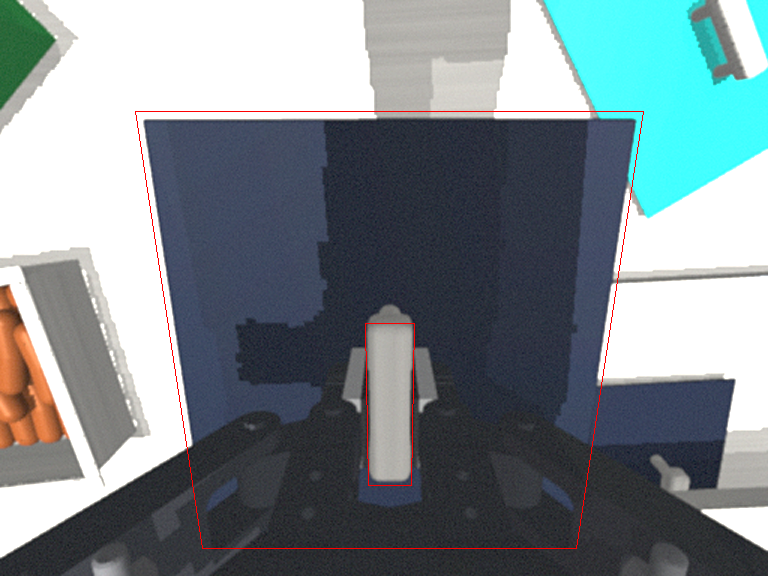

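The lid is held square to the tool. Its front edge lies about 5 px inside the prediction, so it is either tilted or lower than I assumed. I'll fit that from the edges, then hover over the pan.

```bash
python3 - <<'E'
from h import *
from scipy.optimize import least_squares
from scipy.spatial.transform import Rotation as Ro
s=load("w_g"); p=np.load("p_g.npy"); g=cv2.GaussianBlur(cv2.cvtColor(s["color"],cv2.COLOR_RGB2GRAY),(3,3),0).astype(float)
print("cam",(-cv2.Rodrigues(s["rvec"])[0].T@s["tvec"]-p).round(4),s["fx"])
fr=np.array([(c,65+np.argmin(np.diff(g[65:95,c]))+.5) for c in list(range(105,245,7))+list(range(335,380,5))])
L=np.array([(85+np.argmin(np.diff(g[r,85:140]))+.5,r) for r in range(90,270,8)])
Rr=np.array([(395+np.argmax(np.diff(g[r,395:435]))+.5,r) for r in range(90,180,8)])
def res(q,full=True):
    M=Ro.from_euler("xyz",[0,q[4] if len(q)>4 else 0,q[3]],degrees=True)
    P=M.apply([[-.088,.081,0],[-.088,-.081,0],[.05,.081,0],[.05,-.081,0]])+p+q[:3]
    A,B,C,D=proj(s,P)
    def d(X,a,b): t=(b-a)/np.linalg.norm(b-a); return (X-a)@np.array([-t[1],t[0]])
    return np.r_[d(fr,A,B),d(L,B,D),d(Rr,A,C)]
for q0 in([0,0,-.0075,-2.7],[0,0,-.0075,-2.7,0]):
    r=least_squares(res,q0,loss="soft_l1",x_scale=[.01,.01,.01,3,3][:len(q0)]); print(r.x.round(4),np.abs(r.fun).mean(),np.abs(r.fun).max())
print(fr[:,1].round(1)); print(L[:,0]); print(Rr[:,0])
E
```

```text
cam [-0.0726  0.0034  0.1432] 292.8240454575199
[ 2.0000e-03  2.0000e-04 -1.1000e-02 -2.6896e+00] 0.14218289411635288 0.54432763972681
[ 2.0000e-03  2.0000e-04 -1.1200e-02 -2.7049e+00  1.9190e-01] 0.133216031759412 0.5193272628906017
[78.5 78.5 78.5 78.5 78.5 78.5 78.5 78.5 78.5 78.5 78.5 78.5 78.5 78.5
 78.5 78.5 78.5 78.5 78.5 78.5 78.5 78.5 78.5 78.5 78.5 78.5 78.5 78.5
 78.5]
[ 96.5  97.5  98.5  99.5 101.5 102.5 103.5 104.5 105.5 107.5 108.5 109.5
 110.5 112.5 113.5 114.5 115.5 116.5 118.5 119.5 120.5 121.5 122.5]
[422.5 421.5 420.5 418.5 417.5 416.5 415.5 413.5 412.5 411.5 410.5 409.5]
```

```bash
python3 - <<'E'
from ctl import *
from h import *
# hover over pan using nominal zero lid offset
R=[180,0,184.8-360]
manip.reach([.505,-.2555,.19],R); manip.line_to([.505,-.2555,.115],feed=.08); manip.hold(.2)
print(status.current_position().round(4),status.current_tool_rot().round(2),F().round(2),status.current_time_s())
snap("side","side3"); snap("top","top3"); snap("wrist","w_3")
s=load("side3"); im=s["color"]; c=proj(s,[[.505,-.2555,.09]])[0].astype(int); x0,y0=c[0]-65,c[1]-50
o=cv2.resize(im[y0:y0+100,x0:x0+130],None,fx=6,fy=6,interpolation=cv2.INTER_CUBIC)
for r,col in((rect([.505,-.2555],4.8,.176,.162,.065),(255,0,0)),(rect([.505,-.2555],4.8,.176,.162,.106),(0,255,0))):
    cv2.polylines(o,[np.int32(((proj(s,r)-[x0,y0]+.5)*6).round())],True,col,1)
cv2.imwrite("pics/side3_o.png",cv2.convertScaleAbs(o[:,:,::-1],alpha=1.6)); print(x0,y0)
E
```

```text
[ 0.5055 -0.2558  0.1157] [-1.7995e+02  6.0000e-02 -1.7520e+02] [-0.12 -0.17 -4.65] 31.025
220 172
```

View pics/side3_o.png

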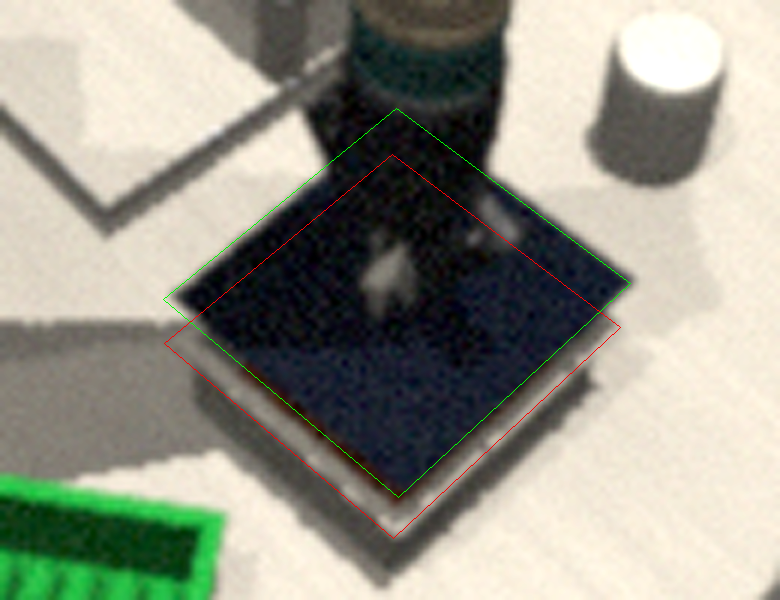

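The edge fit shows the lid level in the hand, centred +2.0 mm in x from the TCP, with its top about 10.5 mm below it. I'll correct for that and lower with contact sensing. The TCP should read about 0.076–0.079 when home, or about 0.086 if the step is sitting on the rim.

```bash
python3 - <<'E'
from ctl import *
tgt=np.array([.5031,-.2557]); cmd=tgt.copy(); R=[180,0,-175.2]
manip.line_to([*cmd,.100],R,feed=.04); manip.hold(.3)
p=status.current_position(); cmd+=tgt-p[:2]; print(p.round(5))
manip.line_to([*cmd,.094],R,feed=.01); manip.hold(.2); F0=F(); print(status.current_position().round(5),F0.round(2))
hit=manip.line_to([*cmd,.079],R,feed=.005,contact_N=5); f=F()-F0
print(hit,f.round(2),status.current_ft_torque().round(3),status.current_position().round(5),status.current_time_s())
np.save("F0.npy",F0);np.save("cmd.npy",cmd)
E
```

```text
[ 0.50332 -0.25582  0.10026]
[ 0.50296 -0.25564  0.09412] [-0.28 -0.11 -4.5 ]
False [ 0.1  -0.15 -0.06] [-0.016 -0.01   0.027] [ 0.50289 -0.25558  0.07899] 36.2
```

The step has entered the mouth without contact. I'll continue down to seating.

```bash
python3 - <<'E'
from ctl import *
F0=np.load("F0.npy");cmd=np.load("cmd.npy"); R=[180,0,-175.2]
hit=manip.line_to([*cmd,.070],R,feed=.004,contact_N=5); f=F()-F0
p=status.current_position(); print(hit,f.round(2),status.current_ft_torque().round(3),p.round(5),status.current_time_s())
E
```

```text
True [ 0.16 -0.3  10.52] [-0.022 -0.063  0.007] [ 0.50287 -0.25557  0.0781 ] 36.9917
```

```bash
python3 - <<'E'
from ctl import *
from h import *
cmd=np.load("cmd.npy"); p=status.current_position()
manip.line_to([*cmd,p[2]-.0003],feed=.005); print((F()).round(2))
effector.command_gripper(.045); manip.hold(.2); print(F().round(2),status.current_finger_gap())
manip.line_to([*cmd,.20],feed=.08); manip.reach([.44,-.255,.30],[180,0,180]); manip.hold(.2)
print(status.current_time_s(),F().round(2))
snap("wrist","w_4"); 
manip.reach([.35,.15,.30],[180,0,180])
snap("side","side4"); snap("top","top4")
from fit import fit_pan
s=load("side4"); im=s["color"]; c=proj(s,[[.505,-.2555,.07]])[0].astype(int); x0,y0=c[0]-40,c[1]-40
a=cv2.resize(im[y0:y0+80,x0:x0+80],None,fx=5,fy=5,interpolation=cv2.INTER_CUBIC)
for r,col in((rect([.505,-.2553],4.8,.176,.162,.065),(255,0,0)),(rect([.505,-.2553],4.8,.176,.162,.068),(0,255,0))):
    cv2.polylines(a,[np.int32(((proj(s,r)-[x0,y0]+.5)*5).round())],True,col,1)
s=load("w_4"); b=s["color"].copy(); c=proj(s,[[.505,-.2555,.07]])[0]; u,v=int(np.clip(c[0]-100,0,312)),int(np.clip(c[1]-100,0,184))
b=cv2.resize(b[v:v+200,u:u+200],(400,400),interpolation=cv2.INTER_CUBIC); print(u,v)
cv2.polylines(b,[np.int32(((proj(s,rect([.505,-.2553],4.8,.176,.162,.068))-[u,v]+.5)*2).round())],True,(0,255,0),1)
cv2.imwrite("pics/fin.png",cv2.convertScaleAbs(np.hstack([a,b])[:,:,::-1],alpha=1.8))
E
```

```text
[-1.2   0.57  6.52]
[ 0.09  0.27 -0.02] 0.04482329317577569
40.8583 [ 0.28 -0.11 -0.05]
157 113
```

View pics/fin.png

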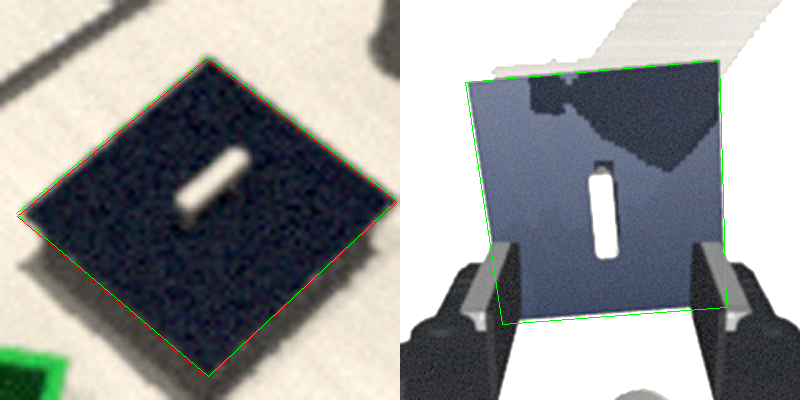

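The lid matches the predicted home outline in both views, with no pan rim showing. I'll check that everything else stayed put, then hand in.

```bash
python3 - <<'E'
from h import *
from station import status,ticket
a,b=[load(n)["color"].astype(float).mean(2) for n in("top0","top4")]
for n,(u0,u1,v0,v1) in dict(shaker=(290,325,92,135),bottle=(392,436,150,190),small=(104,152,172,200)).items():
    A,B=a[v0:v1,u0:u1],b[v0:v1,u0:u1]; print(n,cv2.phaseCorrelate(A,B)[0],np.abs(A-B).mean().round(2))
print(status.current_ft_force().round(2),status.current_time_s())
ticket.sign_off()
E
```

```text
shaker (0.033067171523605055, 0.49046697107581494) 6.36
bottle (0.6161205513224814, -0.10123061020272672) 5.52
small (-0.304732430615573, -0.11177514637156882) 3.77
[-0.04  0.11 -0.24] 42.5917
the job is handed in; nothing more can be done
```

The dark enamelled cover is on the pan of sausages and looks fully home. I handed the job in at about 42.6 s; it gave no verdict.

- **Drawing out:** I pressed the front strip with the shut fingertips at about 6 to 14 N and drew it about 75 mm. At the start of the draw the force was only 6–8 N, below your 11–18 N, but the cover still followed.
- **Lifting:** I took the cover by its handle, pulled it out low from under the shelf and carried it over the pan.
- **Seating:** The step went into the mouth without contact. It seated with the arm reading 0.078 m, inside the 0.076–0.0785 m I expected, and the highest force I read was about 11 N. I then let go.

**Last checks:**
- **Fit:** In the side and wrist views the cover matched the outline I predicted for fully home, to about a pixel, with no pan rim showing.
- **Force:** The wrist force was about zero, so the robot was touching nothing.
- **Other items:** In the top view the shaker, bottle and small cover shifted by at most 0.6 px (about 1.5 mm). I put that down to noise or shadow, since the arm never went near the shaker or the bottle. I did not check the pan separately, but the cover entered freely where I had measured it.
- **Disagreement:** Arm heights read about 2 mm lower than the nominal ones at touchdown. I set the final height by contact instead.

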